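Switch the seesaw gate and feed the balls

ROBOT

A 6-joint arm with a two-finger parallel gripper is mounted at the origin on the work surface. World frame = base frame: x ahead of the robot, y to its left, z up, the work surface at z = 0. Lengths are in m, angles in rad, forces in N, time in s.
With the tool pointing down it reaches from about 0.3 to 0.875 m from the base axis. Payload 6.4 kg.
Tool frame: the origin (TCP) lies between the finger pads; the fingertips stand 11 mm ahead of it and the grasp point (between the pads) lies 8 mm behind it (ctrl.tcp_to_tips is the y of the fingertips in the tool frame, in m); y points along the fingers, x is the direction in which the jaws open and shut, and the axes are right-handed (so a half turn about y gives the same grasp; the last joint's range is limited). The gripper opens to 85 mm and grips with 20 to 120 N. Pads are 22 mm wide; open, the fingers measure 114 mm over their backs; the gripper's body (76 mm by 85 mm) begins 54 mm behind the grasp point. The pads swing forward as they close: fully open they stand 13 mm farther back than shut.
Start: joints at [-1.373, 0.181, 1.607, -0, 1.354, -0.206], TCP at [0.226, -0.529, 0.242] pointing down, gripper open.
Joint ranges: [-2.99, 2.99], [-0.89, 2.07], [0.3, 2.58], [-1.14, 4.28], [0, 2.63], [-3.12, 3.12]. Speed limits (rad/s): [2.57, 2.57, 3.01, 3.14, 3.14, 3.14].

INTERFACE

Orientations are given as a unit quaternion [w, x, y, z].
In Python, from bench import ctrl gives the robot as it stands.
- The arm moves only by the tool apply_moves, never from a script. Its argument "plan" is text: rows parted by semicolons, each of 7 numbers parted by spaces: the shift along the tool's x, y, z each as a share of 0.05 m, from -1 to 1, then the turn, a rotation vector about the tool's x, y, z each as a share of 0.12 rad, from -1 to 1, then the opening, from 0 (shut) to 1 (fully open). In form: dx dy dz wx wy wz claw; .... A call has exactly 5 rows; each row shifts and turns the commanded pose from where the row before left it, along the tool's axes as they then stand; what a row does not reach is not made up. A row lasts 1/10 s, in which the tool goes at most 50 mm and 8.59 degrees, less where a joint would pass 70% of its speed; a pose out of reach is approached as far as the arm can. A call with a number of a shift or a turn outside -1 to 1 is refused whole. A call with a gripper value outside its range is refused whole. The fingers move at their own pace and stop on an object; the grip force is fixed at half the most. Time passes only in rows, so rows that do not move let the fingers close, or fill a call up. It gives the time, the measured TCP pose, the force and the opening at its end, in the units of the state.
- ctrl.get_obs(): the state, without advancing time (a new reading comes with each control period).
- ctrl.camera(name): name is "scene" or "top" or "wrist"; returns the picture (480x640x3 uint8, red, green, blue); there is no depth.
- ctrl.get_calibration(name): a dict with "intrinsics" (3x3 intrinsics, pixels), "R" (3x3) and "t" (3): a world point X has camera coordinates R X + t. Camera axes: x right, y down, z forward; pixel columns grow to the right and rows downward; lengths in m; the calibration is good to about 2 mm. The wrist camera is an equidistant fisheye: a pixel r from the principal point sees the ray r / f radians off the axis. A picture is of the moment at which its call begins: read the wrist's pose just before it. get_calibration takes no time and is no camera call; for the wrist camera it gives the pose at the moment of the call.
- ctrl.hand_in(): hands the job in, once; it reports no verdict.
Trained networks look in the newest picture that a camera, given by its name, has taken for a name from the list of things; names that differ only in an ending like _2 or _b are one class to them, and where a whole thing is asked for, a point or a joint stands for the part that bears it (a point fixed in the world has none). Each returns a list of dicts, best first, with "score" (0 to 1); they miss things now and then, are a little off and sometimes report something else, mostly with a low value. They report only what shows in the picture. A call takes as long as a camera call. They do not tell look-alikes from the thing itself.
- ctrl.recognise(camera, target): "point" ([x, y, z] in m, in world coordinates, good to about 4 mm: the middle of the surface that is visible of it).
The state is a dict: "time_s": time; "q": joint angles; "dq": joint speeds; "joint_efforts": joint torques, N m; "eef_pos": TCP position; "eef_rot": TCP orientation; "wrist_force": force on the tool from outside, world axes, zero at the start; "torque": the same for the moment, N m; "opening": opening from 0.0 (shut) to 1.0 (fully open).
Only numpy, scipy, OpenCV 4.12 (cv2) and the standard library are available. Lean on these libraries where they do the work, as an engineer would, in place of code of your own. Each camera call takes 0.05 s, during which the arm holds its last target.

TASK

The seesaw gate of the ball sorter is tipped to one side; press its raised end down so that it rocks over its pivot and stays tipped to the other side. Then push the two white balls along the rod rail, away from the robot, onto the gate, so that both roll down into the chute on that other side. Only push with the fingers: do not pick anything up, and leave the other things on the table where they are.

Things in the scene. Friction and masses are not known exactly. Their poses are not given: they have to be found in the camera images.
- sorter: Ball sorter, fixed to the table: T-shaped plywood base (480 mm along y) with a rod rail, a seesaw gate and two chutes. Origin on the table straight below the middle of the gate's axle (axle 60 mm up, along x); x points along the rail, across the gate, away from the robot; y to the left along the gate; z up.
- gate (a joint): Tilt of the seesaw gate, -0.24 to 0.24 rad (stops). Positive: left (+y) end up, balls roll right; negative: right end up, balls roll left. Aluminium tray 78 x 210 mm (x, y), 30 mm wall on its far side only; floor slopes 0.1 rad to it. A steel block behind the wall makes it top-heavy: tips with about 1 N at an end, past level falls to the other stop.
- gate_left_end (a point): Point on top of the gate's floor, mid-width, 85 mm left of its middle (20 mm from the left end): a place to press when this end is up. About 102 mm above the table when up, 62 mm when down.
- gate_right_end (a point): The same, 85 mm to the right of the gate's middle.
- rail_end (a point): Gate-side end of the rail, between the rods, level with their tops: 44 mm before the gate's middle, 95 mm above the table. The rail (two 6 mm steel rods, centres 22 mm apart) runs 94 mm back from here along the sorter's -x, falling about 3 degrees to a stop bar across its near end (bar top 96 mm above the table). A finger can sweep over bar and rods up to the gate: only the balls stand above them.
- left_chute (a point): Middle of the left chute's floor, 165 mm left of the gate's middle, 34 mm above the table. The chute runs from 95 to 235 mm left of the middle, is 91 mm wide, slopes outwards and has walls up to 72 mm above the table and an end wall.
- right_chute (a point): The same for the right chute, 165 mm right of the gate's middle.
- ball_far_center (a point): Centre of the white plastic ball (36 mm diameter, 36 g, rolls freely) nearer to the gate, on the rail about 83 mm before the gate's middle, centre about 108 mm above the table. It all but touches the other ball.
- ball_near_center (a point): Centre of the second, equal ball, behind the first, against the stop bar, about 120 mm before the gate's middle, 106 mm above the table. Pushing it pushes the first ball ahead. A ball whose centre has passed the rail's end drops onto the gate and rolls down it by itself.
- tin: Bystander: tin can, 60 mm diameter, 85 mm tall, on the robot's side of the sorter; origin at its foot.
- partsbox: Bystander: red open parts box 90 x 110 x 45 mm on the robot's side of the sorter; origin under its centre.
- driver: Bystander: screwdriver 170 mm long lying on the table beyond the sorter.
- meter: Bystander: hand multimeter 140 x 75 x 38 mm lying on the table beyond the sorter; origin under its centre.
Mind the look-alikes: they are no part of the job. What is shaped like the part that bears ball_near_center but brown is not meant. Leave any black look-alike of the part that bears ball_far_center alone.

How it is judged:
By the outcome, as a careful person would: the job done as asked, in the order asked, and still so for the second after the job is handed in, with the robot touching nothing.
It also fails if it takes over 51 s, if anything falls off the work surface, if the arm or the gripper's body presses on something with over 40 N, if the wrist force passes 120 N, or if a joint passes its speed limit or range.

## Working session

There is one attempt and no reset: what is moved stays moved. The work goes in short steps, Python scripts to look and compute and a tool call to move; the robot and the scene stay as the last step left them, time stands still between calls to the robot, and variables do not carry over. Pictures are saved under pics/ and viewed, and the job is handed in when it is done.

Besides the shell and the picture viewer there is one more tool, called after "Request:" as name(argument=value, ...) on one line, values as JSON. apply_moves: Moves the arm, as the interface text tells. Shift numbers are shares of 0.05 m and turn numbers shares of 0.12 rad, none past 1 either way. Its arguments: {"type":"object","properties":{"plan":{"type":"string"}},"required":["plan"]}

```bash
mkdir -p pics; ls
python3 - <<'E'
from bench import ctrl
import cv2
for n in ["scene","top"]:
    im=ctrl.camera(n); cv2.imwrite(f"pics/{n}0.png",im[:,:,::-1])
    for t in ["ball_far_center","gate","sorter","tin","partsbox","rail_end"]:
        try:
            for d in ctrl.recognise(n,t)[:4]: print(n,t,d)
        except Exception as e: print(n,t,e)
o=ctrl.get_obs();print(o)
E
```

```text
pics
scene ball_far_center {'point': [0.4443, 0.0556, 0.0321], 'score': 0.87}
scene ball_far_center {'point': [0.5263, -0.0501, 0.1162], 'score': 0.65}
scene gate {'point': [0.6152, -0.0648, 0.0829], 'score': 0.97}
scene gate {'point': [0.6183, -0.0385, 0.0412], 'score': 0.51}
scene sorter {'point': [0.615, -0.0412, 0.043], 'score': 0.87}
scene tin {'point': [0.5312, 0.1326, 0.0783], 'score': 0.87}
scene tin {'point': [0.7432, 0.005, 0.0224], 'score': 0.48}
scene partsbox {'point': [0.4387, -0.2224, 0.016], 'score': 0.86}
scene partsbox {'point': [0.6167, -0.0392, 0.0445], 'score': 0.71}
scene partsbox {'point': [0.746, 0.0037, 0.0227], 'score': 0.52}
scene rail_end {'point': [0.6188, -0.0366, 0.0443], 'score': 0.84}
scene rail_end {'point': [0.6156, -0.0678, 0.083], 'score': 0.43}
top ball_far_center {'point': [0.4332, 0.0436, 0.0272], 'score': 0.61}
top ball_far_center {'point': [0.5291, -0.0597, 0.1225], 'score': 0.56}
top gate {'point': [0.6119, -0.0765, 0.0855], 'score': 0.72}
top gate {'point': [0.599, -0.0696, 0.0367], 'score': 0.59}
top sorter {'point': [0.5235, -0.0632, 0.12
[... 226 characters left out ...]
': [0.6002, -0.0713, 0.038], 'score': 0.75}
{'time_s': 0.7, 'q': array([-1.37328104e+00,  1.80756904e-01,  1.60699143e+00, -5.79628950e-06,
        1.35381838e+00, -2.06304693e-01]), 'dq': array([-0.00149386,  0.00018373, -0.00028542, -0.00138407,  0.00205633,
       -0.00042983]), 'joint_efforts': array([ 4.86506451e-04, -4.44718587e+01, -3.51614928e+01,  6.90398565e-07,
        6.67793647e-04, -6.96351190e-07]), 'eef_pos': array([ 0.22595208, -0.52876117,  0.24231686]), 'eef_rot': array([-0.59010543,  0.59012127, -0.38956682,  0.38957689]), 'wrist_force': array([ 0.85167378,  0.09193797, -0.13605848]), 'torque': array([-0.00246203, -0.00823326,  0.01268111]), 'opening': 0.9997285476123466}
```

View pics/scene0.png

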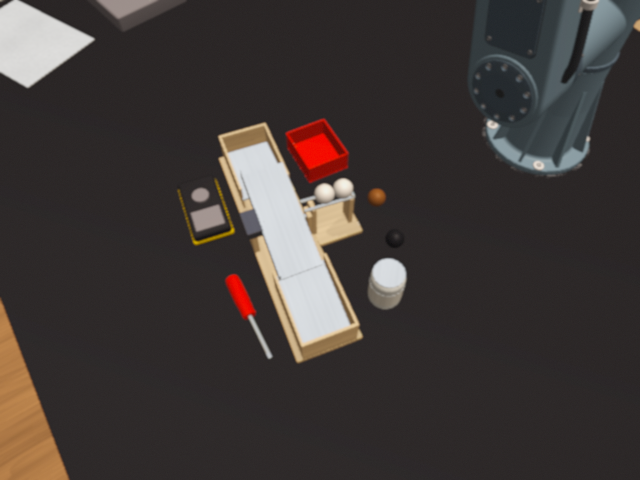

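View pics/top0.png

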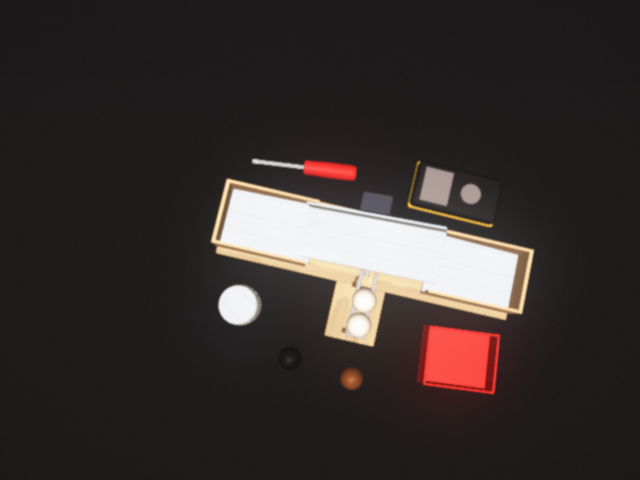

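```bash
cat > h.py <<'E'
from bench import ctrl
import numpy as np, cv2
def cal(n):
    c=ctrl.get_calibration(n); return np.array(c["intrinsics"]),np.array(c["R"]),np.array(c["t"])
def proj(n,X):
    K,R,t=cal(n); p=(np.atleast_2d(X)@R.T+t)@K.T; return p[:,:2]/p[:,2:]
def back(n,uv,z):
    K,R,t=cal(n); d=R.T@np.linalg.inv(K)@np.array([uv[0],uv[1],1.]); C=-R.T@t
    return C+d*(z-C[2])/d[2]
E
python3 - <<'E'
from h import *
for uv in [(228,180),(213,243),(533,249),(522,312)]: print(uv,back("top",uv,.072).round(4))
for uv,z in [((364,300),.108),((358,326),.106)]: print(uv,back("top",uv,z).round(4))
for uv,z in [((324,193),.108),((344,188),.106)]: print(uv,back("scene",uv,z).round(4))
K,R,t=cal("top");print(-R.T@t)
for n,b in (("top",(190,160,360,220)),("scene",(200,110,180,260))):
    im=cv2.imread(f"pics/{n}0.png"); x,y,w,h=b
    s=min(800/w,600/h); cv2.imwrite(f"pics/{n}0c.png",cv2.resize(im[y:y+h,x:x+w],None,fx=s,fy=s,interpolation=cv2.INTER_CUBIC))
E
```

```text
(228, 180) [0.7053 0.1447 0.072 ]
(213, 243) [0.6084 0.1639 0.072 ]
(533, 249) [ 0.6093 -0.3223  0.072 ]
(522, 312) [ 0.5133 -0.3033  0.072 ]
(364, 300) [ 0.5263 -0.0603  0.108 ]
(358, 326) [ 0.489  -0.0522  0.106 ]
(324, 193) [ 0.5243 -0.0639  0.108 ]
(344, 188) [ 0.4869 -0.0544  0.106 ]
[0.50662456 0.03163024 0.96033115]
```

View pics/top0c.png

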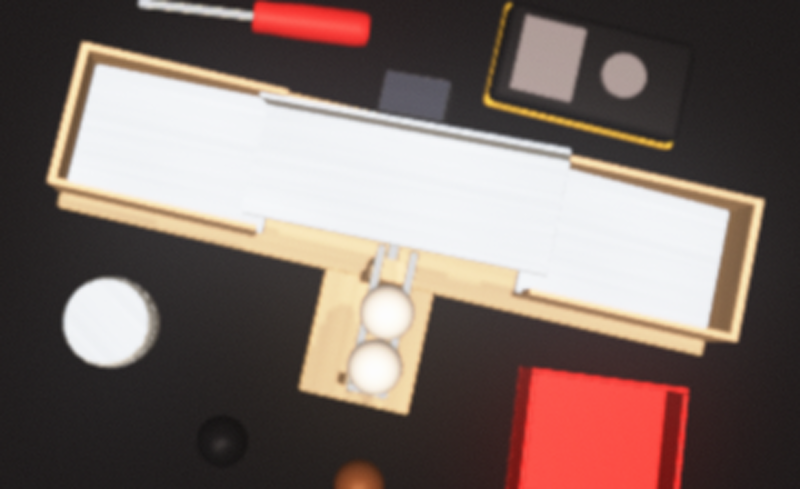

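View pics/scene0c.png

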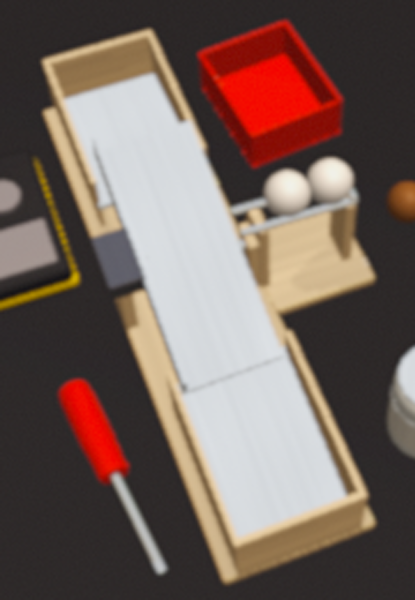

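```bash
cat >> h.py <<'E'
from scipy.spatial.transform import Rotation as Ro
yaw=-0.203; c=np.array([.608,-.079]); 
def loc(x,y,z):
    ex=np.array([np.cos(yaw),np.sin(yaw)]); ey=np.array([-ex[1],ex[0]])
    return np.array([*(c+x*ex+y*ey),z])
def tool():
    o=ctrl.get_obs(); q=o["eef_rot"]; return o,Ro.from_quat([q[1],q[2],q[3],q[0]])
def delta(tip):  # tip target world -> tool-axis shift in m (tip = tcp+0.011*y)
    o,r=tool(); tcp=np.array(tip)+[0,0,ctrl.tcp_to_tips]; return r.inv().apply(tcp-o["eef_pos"])
def toloc(p):
    d=np.array(p[:2])-c; ex=np.array([np.cos(yaw),np.sin(yaw)]); ey=np.array([-ex[1],ex[0]])
    return np.array([d@ex,d@ey,p[2]])
E
python3 - <<'E'
from h import *
print("tips",ctrl.tcp_to_tips)
o,r=tool(); print(r.as_matrix().round(3))
want=Ro.from_matrix(np.column_stack([loc(1,0,0)-loc(0,0,0),[0,0,-1],np.cross(loc(1,0,0)-loc(0,0,0),[0,0,-1])]))
for k in range(4):
    w=want*Ro.from_euler('y',k*np.pi/2); print(k,((r.inv()*w).as_rotvec()).round(3))
print("d press",delta(loc(0,-.085,.242)))
for th in (-.24,.24):
  for n in("top","scene"):
    P=[]
    for s in(1,-1):
      for x in (-.039,.039):
        # floor height at mid approx .082
        y=s*.105; z0=.082-.06-0.1*x
        Y=y*np.cos(th)-z0*np.sin(th); Z=y*np.sin(th)+z0*np.cos(th)+.06
        P.append(loc(x,Y,Z))
    print(th,n,proj(n,P).round(0).tolist())
E
```

```text
tips 0.011
[[ 0.393 -0.     0.92 ]
 [-0.92  -0.     0.393]
 [ 0.    -1.    -0.   ]]
0 [ 0.    -0.964  0.   ]
1 [0.    0.607 0.   ]
2 [-0.     2.178  0.   ]
3 [ 0.    -2.535 -0.   ]
d press [-0.19364038 -0.01069304  0.47957317]
-0.24 top [[299.0, 257.0], [311.0, 209.0], [437.0, 284.0], [447.0, 233.0]]
-0.24 scene [[323.0, 264.0], [281.0, 280.0], [282.0, 162.0], [242.0, 176.0]]
0.24 top [[307.0, 255.0], [317.0, 204.0], [437.0, 288.0], [444.0, 239.0]]
0.24 scene [[321.0, 244.0], [278.0, 262.0], [282.0, 174.0], [244.0, 189.0]]
```

```bash
cat >> h.py <<'E'
def plan(tip,rows,turn,claw=0):
    o,r=tool(); tcp=np.array(tip)+[0,0,ctrl.tcp_to_tips]; st=(tcp-o["eef_pos"])/rows
    print("time",o["time_s"],"loc tip",toloc(o["eef_pos"]-[0,0,.011]).round(4))
    for i in range(rows):
        s=r.inv().apply(st)/.05; print(*s.round(2),0,round(turn/rows/.12,2),0,claw,end=";" if (i+1)%5 else "\n")
        r=r*Ro.from_rotvec([0,turn/rows,0])
E
python3 -c "
from h import *
plan(loc(0,-.085,.17),15,-.964)"
```

```text
time 0.7 loc tip [-0.2835 -0.5176  0.2313]
-0.26 0.08 0.64 0 -0.54 0 0;-0.22 0.08 0.65 0 -0.54 0 0;-0.17 0.08 0.67 0 -0.54 0 0;-0.13 0.08 0.68 0 -0.54 0 0;-0.09 0.08 0.68 0 -0.54 0 0
-0.04 0.08 0.69 0 -0.54 0 0;0.0 0.08 0.69 0 -0.54 0 0;0.05 0.08 0.69 0 -0.54 0 0;0.09 0.08 0.68 0 -0.54 0 0;0.13 0.08 0.68 0 -0.54 0 0
0.18 0.08 0.67 0 -0.54 0 0;0.22 0.08 0.65 0 -0.54 0 0;0.26 0.08 0.64 0 -0.54 0 0;0.3 0.08 0.62 0 -0.54 0 0;0.34 0.08 0.6 0 -0.54 0 0
```

Candidates: in the top view, the white balls on the rail are at (364,300) and (358,326), brown is at (351,379) and black at (290,358), both of those on the table. The crop shows white on the rods, so those two are chosen. The gate's right end is up, since the projected corners match -0.24.

Request:
apply_moves(plan="-0.26 0.08 0.64 0 -0.54 0 0;-0.22 0.08 0.65 0 -0.54 0 0;-0.17 0.08 0.67 0 -0.54 0 0;-0.13 0.08 0.68 0 -0.54 0 0;-0.09 0.08 0.68 0 -0.54 0 0")

```text
time_s: 1.2
eef_pos: [0.3481, -0.4054, 0.2223]
eef_rot: [-0.645, 0.646, -0.288, 0.289]
wrist_force: [0.4, -0.9, -0.5]
opening: 0.142
```

Request:
apply_moves(plan="-0.04 0.08 0.69 0 -0.54 0 0;0 0.08 0.69 0 -0.54 0 0;0.05 0.08 0.69 0 -0.54 0 0;0.09 0.08 0.68 0 -0.54 0 0;0.13 0.08 0.68 0 -0.54 0 0")

```text
time_s: 1.7
eef_pos: [0.4696, -0.2827, 0.2023]
eef_rot: [-0.684, 0.684, -0.18, 0.181]
wrist_force: [0.2, -0.1, -0.2]
opening: 0.0
```

Request:
apply_moves(plan="0.18 0.08 0.67 0 -0.54 0 0;0.22 0.08 0.65 0 -0.54 0 0;0.26 0.08 0.64 0 -0.54 0 0;0.3 0.08 0.62 0 -0.54 0 0;0.34 0.08 0.6 0 -0.54 0 0")

```text
time_s: 2.2
eef_pos: [0.5906, -0.1597, 0.1822]
eef_rot: [-0.704, 0.704, -0.068, 0.068]
wrist_force: [0.2, -0.2, 0.4]
opening: 0.003
```

Run:
```python
from h import *
for n in("scene","wrist"): cv2.imwrite(f"pics/{n}1.png",ctrl.camera(n)[:,:,::-1])
o,r=tool();print(r.as_matrix().round(3),o["wrist_force"],o["opening"])
print("tip proj scene",proj("scene",o["eef_pos"]-[0,0,.011]))
plan(loc(0,-.085,.11),5,0)
```

```text
[[ 0.982  0.     0.188]
 [-0.188  0.001  0.982]
 [-0.    -1.     0.001]] [0.04048498 0.09124283 0.24168158] 0.0006925351501100363
tip proj scene [[262.03647989 152.42213563]]
time 2.3 loc tip [-0.0003 -0.0803  0.1706]
0.0 0.24 -0.02 0 0.0 0 0;0.0 0.24 -0.02 0 0.0 0 0;0.0 0.24 -0.02 0 0.0 0 0;0.0 0.24 -0.02 0 0.0 0 0;0.0 0.24 -0.02 0 0.0 0 0
```

View pics/scene1.png

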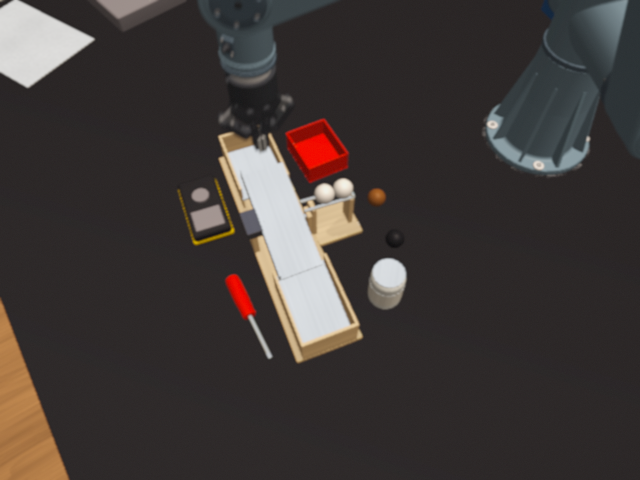

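View pics/wrist1.png

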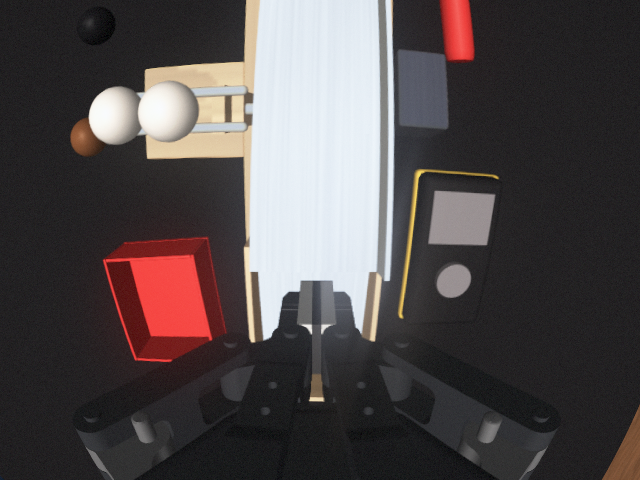

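The scene view shows the closed fingers at (262,148), over the raised right end. I'll quarter-turn the tool so its linkage lies along the gate and clears both the far wall and the balls.

Request:
apply_moves(plan="0 0 0 0 0.87 0 0;0 0 0 0 0.87 0 0;0 0 0 0 0.87 0 0;0 0 0 0 0.87 0 0;0 0 0 0 0.87 0 0")

```text
time_s: 2.8
eef_pos: [0.5893, -0.1615, 0.1824]
eef_rot: [-0.661, 0.662, -0.25, 0.25]
wrist_force: [0.4, 0.2, -0.8]
opening: -0.001
```

Request:
apply_moves(plan="0 0 0 0 0.87 0 0;0 0 0 0 0.87 0 0;0 0 0 0 0.87 0 0;0 0 0 0 0.87 0 0;0 0 0 0 0.87 0 0")

```text
time_s: 3.3
eef_pos: [0.5892, -0.1616, 0.1824]
eef_rot: [-0.574, 0.575, -0.412, 0.412]
wrist_force: [1.0, 0.2, -0.8]
opening: 0.001
```

Request:
apply_moves(plan="0 0 0 0 0.87 0 0;0 0 0 0 0.87 0 0;0 0 0 0 0.87 0 0;0 0 0 0 0.87 0 0;0 0 0 0 0.87 0 0")

```text
time_s: 3.8
eef_pos: [0.5892, -0.1616, 0.1824]
eef_rot: [-0.449, 0.449, -0.546, 0.546]
wrist_force: [0.6, 0.4, 0.0]
opening: 0.002
```

Run:
```python
from h import *
o,r=tool();print(r.as_matrix().round(3),o["q"].round(2))
plan(loc(0,-.085,.11),5,0)
plan(loc(0,-.085,.06),5,0)
```

```text
[[-0.194 -0.     0.981]
 [-0.981 -0.    -0.194]
 [ 0.    -1.    -0.   ]] [-0.46  0.32  1.57 -0.    1.26  1.31]
time 3.8 loc tip [-0.0017 -0.0847  0.1714]
0.0 0.25 0.01 0 0.0 0 0;0.0 0.25 0.01 0 0.0 0 0;0.0 0.25 0.01 0 0.0 0 0;0.0 0.25 0.01 0 0.0 0 0;0.0 0.25 0.01 0 0.0 0 0
time 3.8 loc tip [-0.0017 -0.0847  0.1714]
0.0 0.45 0.01 0 0.0 0 0;0.0 0.45 0.01 0 0.0 0 0;0.0 0.45 0.01 0 0.0 0 0;0.0 0.45 0.01 0 0.0 0 0;0.0 0.45 0.01 0 0.0 0 0
```

Request:
apply_moves(plan="0 0.25 0 0 0 0 0;0 0.25 0 0 0 0 0;0 0.25 0 0 0 0 0;0 0.25 0 0 0 0 0;0 0.25 0 0 0 0 0")

```text
time_s: 4.3
eef_pos: [0.5893, -0.1607, 0.1181]
eef_rot: [0.45, -0.451, 0.545, -0.545]
wrist_force: [-0.6, -0.8, 1.2]
opening: -0.002
```

Request:
apply_moves(plan="0 0.1 0 0 0 0 0;0 0.1 0 0 0 0 0;0 0.1 0 0 0 0 0;0 0.1 0 0 0 0 0;0 0.1 0 0 0 0 0")

```text
time_s: 4.8
eef_pos: [0.5899, -0.161, 0.0948]
eef_rot: [-0.45, 0.45, -0.545, 0.545]
wrist_force: [0.3, -0.4, -0.2]
opening: 0.001
```

Request:
apply_moves(plan="0 0.07 0 0 0 0 0;0 0.07 0 0 0 0 0;0 0.07 0 0 0 0 0;0 0.03 0 0 0 0 0;0 0 0 0 0 0 0")

```text
time_s: 5.3
eef_pos: [0.5895, -0.1608, 0.0825]
eef_rot: [0.45, -0.45, 0.545, -0.545]
wrist_force: [-0.2, 0.1, 0.8]
opening: -0.005
```

Run:
```python
from h import *
for n in("scene",): 
  im=ctrl.camera(n)[:,:,::-1]; cv2.imwrite(f"pics/{n}2.png",cv2.resize(im[100:380,160:420],None,fx=2.1,fy=2.1))
o,r=tool();print(toloc(o["eef_pos"]-[0,0,.011]),o["wrist_force"])
```

```text
[-0.00145381 -0.0838705   0.07174004] [-0.23260889 -0.05238842  0.63649028]
```

View pics/scene2.png

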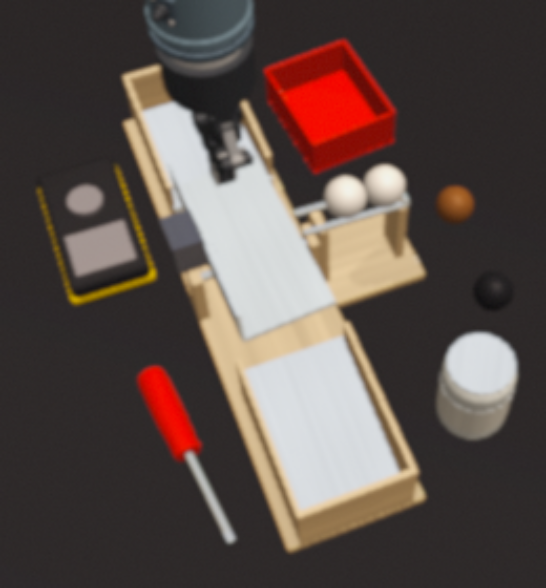

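The picture shows the gate rocked over, with its left end up at crop (290,315). Next I lift off and move behind the near ball.

Request:
apply_moves(plan="0 -0.45 0 0 0 0 0;0 -0.45 0 0 0 0 0;0 -0.45 0 0 0 0 0;0 -0.45 0 0 0 0 0;0 -0.2 0 0 0 0 0")

```text
time_s: 5.85
eef_pos: [0.5909, -0.1614, 0.1856]
eef_rot: [-0.451, 0.45, -0.544, 0.547]
wrist_force: [0.5, -0.6, 0.3]
opening: 0.0
```

Run:
```python
from h import *
plan(loc(-.178,0.00,.165),5,0)
im=ctrl.camera("top")[:,:,::-1]; cv2.imwrite("pics/top3.png",im)
for n in ("top",):
  for d in ctrl.recognise(n,"ball_near_center"): print(d,toloc(d["point"]))
```

```text
time 5.85 loc tip [-1.000e-04 -8.420e-02  1.746e-01]
-0.35 0.04 -0.71 0 0.0 0 0;-0.35 0.04 -0.71 0 0.0 0 0;-0.35 0.04 -0.71 0 0.0 0 0;-0.35 0.04 -0.71 0 0.0 0 0;-0.35 0.04 -0.71 0 0.0 0 0
{'point': [0.403, -0.0508, 0.031], 'score': 0.74} [-0.20647593 -0.01370882  0.031     ]
```

View pics/top3.png

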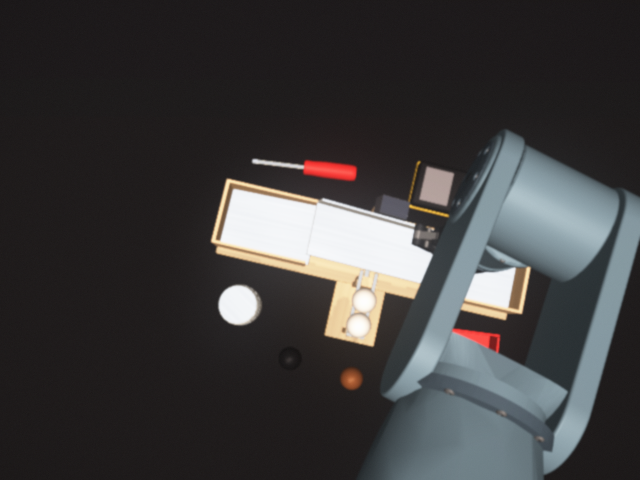

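Request:
apply_moves(plan="-0.35 0 -0.71 0 0 0 0;-0.35 0 -0.71 0 0 0 0;-0.35 0 -0.71 0 0 0 0;-0.35 0 -0.71 0 0 0 0;-0.35 0 -0.71 0 0 0 0")

```text
time_s: 6.45
eef_pos: [0.4297, -0.0402, 0.1811]
eef_rot: [0.45, -0.451, 0.546, -0.544]
wrist_force: [-0.2, 0.1, -0.4]
opening: 0.003
```

Run:
```python
from h import *
plan(loc(-.178,0.00,.101),5,0)
```

```text
time 6.45 loc tip [-0.1824  0.002   0.1701]
0.01 0.28 0.02 0 0.0 0 0;0.01 0.28 0.02 0 0.0 0 0;0.01 0.28 0.02 0 0.0 0 0;0.01 0.28 0.02 0 0.0 0 0;0.01 0.28 0.02 0 0.0 0 0
```

Request:
apply_moves(plan="0.01 0.28 0 0 0 0 0;0.01 0.28 0 0 0 0 0;0.01 0.28 0 0 0 0 0;0.01 0.28 0 0 0 0 0;0.01 0.25 0 0 0 0 0")

```text
time_s: 6.95
eef_pos: [0.4303, -0.0434, 0.1124]
eef_rot: [0.45, -0.451, 0.546, -0.544]
wrist_force: [0.8, -0.1, 0.3]
opening: -0.0
```

Run:
```python
from h import *
im=ctrl.camera("scene")[:,:,::-1]; cv2.imwrite("pics/scene4.png",cv2.resize(im[100:300,240:440],None,fx=3,fy=3,interpolation=cv2.INTER_CUBIC))
plan(loc(-.155,0.00,.101),5,0)
```

```text
time 7.0 loc tip [-0.1825 -0.0009  0.0996]
-0.0 -0.01 0.11 0 0.0 0 0;-0.0 -0.01 0.11 0 0.0 0 0;-0.0 -0.01 0.11 0 0.0 0 0;-0.0 -0.01 0.11 0 0.0 0 0;-0.0 -0.01 0.11 0 0.0 0 0
```

View pics/scene4.png

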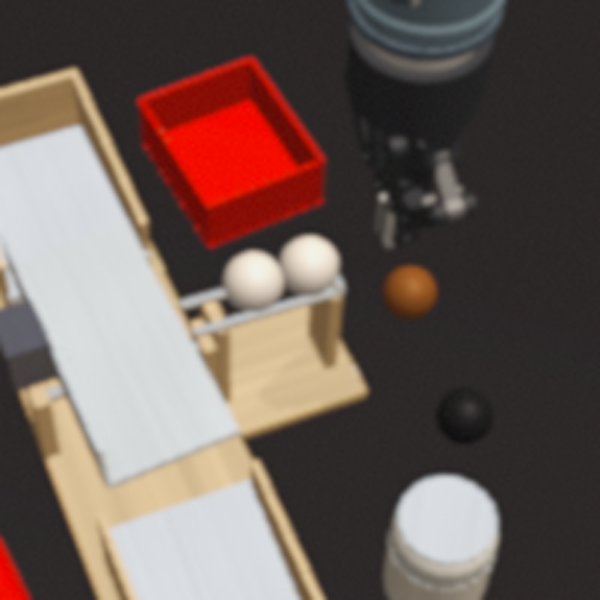

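The fingertip is behind the near ball, at crop (390,240), clear of the brown ball. Now I push slowly along the rail.

Request:
apply_moves(plan="0 -0.02 0.12 0 0 0 0;0 0 0.12 0 0 0 0;0 0 0.12 0 0 0 0;0 0 0.12 0 0 0 0;0 0 0.12 0 0 0 0")

```text
time_s: 7.5
eef_pos: [0.4618, -0.0498, 0.1157]
eef_rot: [-0.45, 0.45, -0.545, 0.545]
wrist_force: [-1.5, 0.9, 0.3]
opening: -0.003
```

Request:
apply_moves(plan="0 0 0.12 0 0 0 0;0 0 0.12 0 0 0 0;0 0 0.12 0 0 0 0;0 0 0.12 0 0 0 0;0 0 0.12 0 0 0 0")

```text
time_s: 8.0
eef_pos: [0.4908, -0.0553, 0.1152]
eef_rot: [0.45, -0.45, 0.545, -0.545]
wrist_force: [-0.4, -0.1, 0.1]
opening: 0.0
```

Run:
```python
from h import *
im=ctrl.camera("scene")[:,:,::-1]; cv2.imwrite("pics/scene5.png",cv2.resize(im[100:300,200:400],None,fx=3,fy=3,interpolation=cv2.INTER_CUBIC))
plan(loc(-.06,0.00,.101),5,0);print(ctrl.get_obs()["wrist_force"])
```

```text
time 8.05 loc tip [-0.1186 -0.0005  0.1045]
0.0 0.01 0.23 0 0.0 0 0;0.0 0.01 0.23 0 0.0 0 0;0.0 0.01 0.23 0 0.0 0 0;0.0 0.01 0.23 0 0.0 0 0;0.0 0.01 0.23 0 0.0 0 0
[ 0.12447066 -0.71145681  0.32957099]
```

View pics/scene5.png

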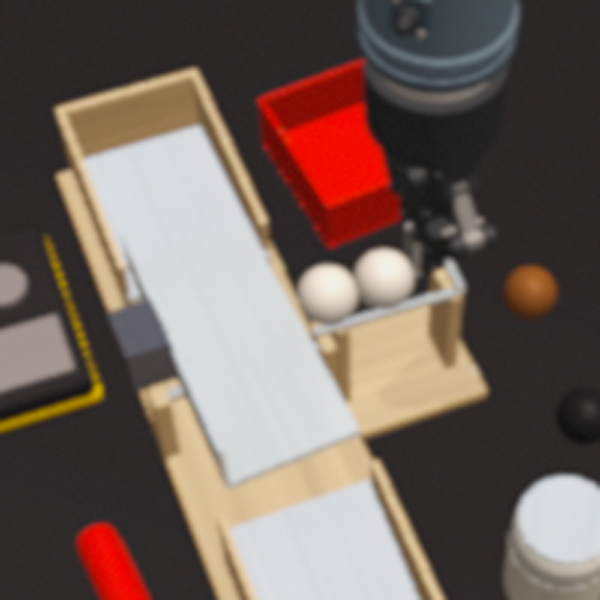

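Both balls are moving ahead of the finger along the rods. The far one is at the rail's end, crop (328,292).

Request:
apply_moves(plan="0 0.02 0.12 0 0 0 0;0 0.01 0.12 0 0 0 0;0 0 0.12 0 0 0 0;0 0 0.12 0 0 0 0;0 0 0.12 0 0 0 0")

```text
time_s: 8.55
eef_pos: [0.5204, -0.061, 0.1138]
eef_rot: [-0.45, 0.45, -0.545, 0.545]
wrist_force: [-0.3, 0.6, 0.4]
opening: 0.003
```

Run:
```python
from h import *
im=ctrl.camera("scene")[:,:,::-1]; cv2.imwrite("pics/scene6.png",cv2.resize(im[100:300,200:400],None,fx=3,fy=3,interpolation=cv2.INTER_CUBIC))
plan(loc(-.06,0.00,.101),5,0);print(ctrl.get_obs()["wrist_force"])
```

```text
time 8.6 loc tip [-0.0885 -0.0002  0.1031]
0.0 0.01 0.11 0 0.0 0 0;0.0 0.01 0.11 0 0.0 0 0;0.0 0.01 0.11 0 0.0 0 0;0.0 0.01 0.11 0 0.0 0 0;0.0 0.01 0.11 0 0.0 0 0
[-0.20287428 -1.12121781  0.73225542]
```

View pics/scene6.png

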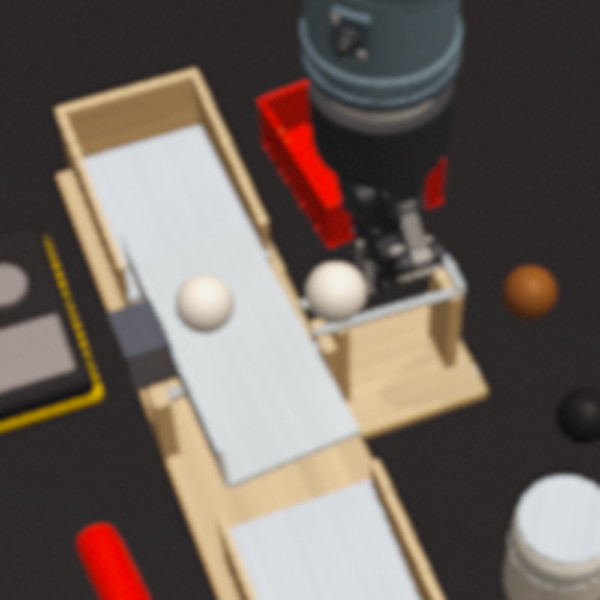

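The first ball is on the gate and rolling. I'll pause, then push the second.

Request:
apply_moves(plan="0 0 0 0 0 0 0;0 0 0 0 0 0 0;0 0 0 0 0 0 0;0 0 0 0 0 0 0;0 0 0 0 0 0 0")

```text
time_s: 9.1
eef_pos: [0.5197, -0.0608, 0.1138]
eef_rot: [0.45, -0.45, 0.545, -0.545]
wrist_force: [-0.1, 0.2, 0.9]
opening: -0.003
```

Request:
apply_moves(plan="0 0 0.12 0 0 0 0;0 0 0.12 0 0 0 0;0 0 0.12 0 0 0 0;0 0 0.12 0 0 0 0;0 0 0.1 0 0 0 0")

```text
time_s: 9.6
eef_pos: [0.549, -0.0665, 0.1138]
eef_rot: [-0.45, 0.45, -0.545, 0.545]
wrist_force: [-0.5, -0.5, 0.6]
opening: 0.0
```

Request:
apply_moves(plan="0 0 0 0 0 0 0;0 0 0 0 0 0 0;0 0 0 0 0 0 0;0 0 0 0 0 0 0;0 0 0 0 0 0 0")

```text
time_s: 10.1
eef_pos: [0.5482, -0.0663, 0.1138]
eef_rot: [0.45, -0.45, 0.545, -0.545]
wrist_force: [-0.1, 0.3, -1.3]
opening: 0.001
```

Run:
```python
from h import *
im=ctrl.camera("scene")[:,:,::-1]; cv2.imwrite("pics/scene7.png",cv2.resize(im[100:300,200:400],None,fx=3,fy=3,interpolation=cv2.INTER_CUBIC))
plan(loc(-.06,0.00,.101),5,0);print(ctrl.get_obs()["wrist_force"])
```

```text
time 10.15 loc tip [-0.0611  0.0004  0.1028]
0.0 0.01 0.0 0 0.0 0 0;0.0 0.01 0.0 0 0.0 0 0;0.0 0.01 0.0 0 0.0 0 0;0.0 0.01 0.0 0 0.0 0 0;0.0 0.01 0.0 0 0.0 0 0
[ 0.34549885 -0.25863161  0.18067429]
```

View pics/scene7.png

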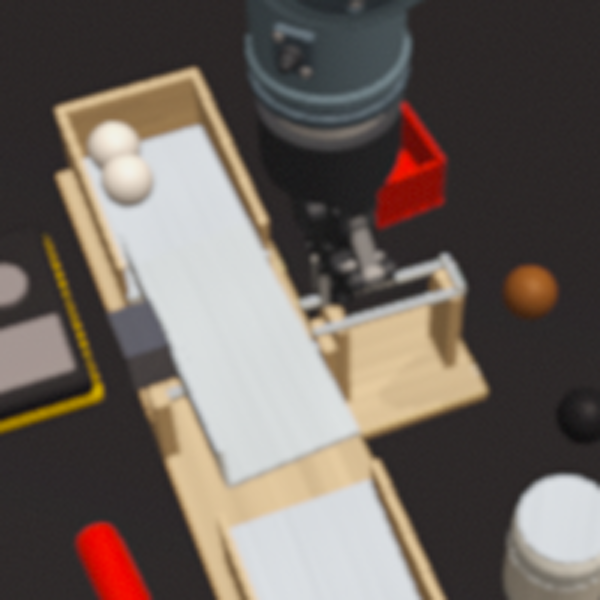

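Both white balls are in the right chute, at crop (114,145) and (127,178). Next I raise the arm clear, back along the rail, and let things settle.

Request:
apply_moves(plan="0 -0.3 0 0 0 0 0;0 -0.5 -0.1 0 0 0 0;0 -0.5 -0.3 0 0 0 0;0 -0.5 -0.4 0 0 0 0;0 -0.3 -0.4 0 0 0 0")

```text
time_s: 10.65
eef_pos: [0.4898, -0.0552, 0.2221]
eef_rot: [-0.451, 0.45, -0.544, 0.546]
wrist_force: [-0.3, 0.3, -0.6]
opening: -0.005
```

Request:
apply_moves(plan="0 0 -0.5 0 0 0 0;0 0 -0.5 0 0 0 0;0 0 -0.3 0 0 0 0;0 0 0 0 0 0 0;0 0 0 0 0 0 0")

```text
time_s: 11.15
eef_pos: [0.4262, -0.043, 0.22]
eef_rot: [-0.451, 0.45, -0.544, 0.546]
wrist_force: [-0.5, 0.3, 0.1]
opening: -0.002
```

Request:
apply_moves(plan="0 0 0 0 0 0 0;0 0 0 0 0 0 0;0 0 0 0 0 0 0;0 0 0 0 0 0 0;0 0 0 0 0 0 0")

```text
time_s: 11.65
eef_pos: [0.4256, -0.0427, 0.2186]
eef_rot: [0.45, -0.45, 0.545, -0.545]
wrist_force: [0.1, 0.4, 1.0]
opening: -0.002
```

Run:
```python
from h import *
im=ctrl.camera("scene")[:,:,::-1]; cv2.imwrite("pics/scene8.png",im)
for d in ctrl.recognise("scene","ball_far_center"): print(d["score"],d["point"],toloc(d["point"]).round(3))
```

```text
0.77 [0.4443, 0.0526, 0.0314] [-0.187  0.096  0.031]
0.56 [0.5843, -0.2878, 0.0525] [ 0.019 -0.209  0.052]
```

View pics/scene8.png

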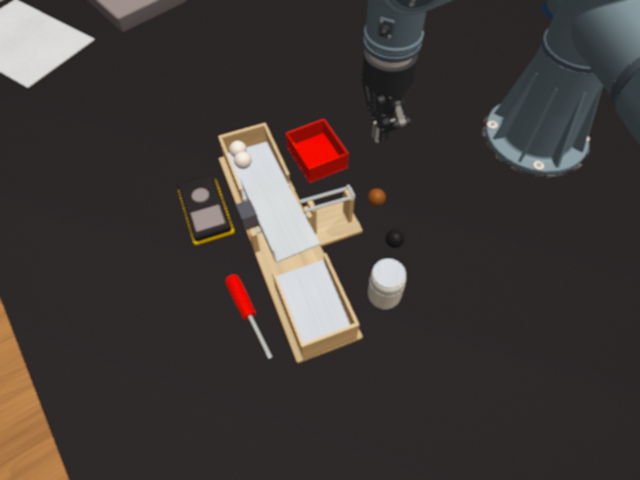

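Run:
```python
from h import *
for uv in((238,148),(243,159)): print(toloc(back("scene",uv,.05)).round(3))
print(ctrl.hand_in())
```

```text
[ 0.019 -0.215  0.05 ]
[ 0.018 -0.183  0.05 ]
the job is handed in; nothing more can be done
None
```

The gate is tipped to its other side and both white balls are in the right chute. I handed the job in at about 11.7 s, well inside the 51 s limit.

- **Gate:** its right end was up. I pressed that end down with the closed fingers until it rocked over, and the last picture shows it still tipped with the left end up.
- **Balls:** I pushed both along the rail from behind. The first dropped onto the gate and rolled off, and then the second did the same. In the last picture they lie in the right chute about 215 mm and 183 mm right of the gate's middle, and had not moved since the picture before.
- **Bystanders:** the tin, parts box, screwdriver, multimeter and the brown and black balls look unmoved in the last scene picture.
- **Arm:** it is raised clear of everything. The wrist force in the readings I took stayed at about 2 N or less.
- **Disagreements:** the ball detector mostly scored the black and brown look-alikes above the white balls. I chose by the pictures and used the detector only as a check.

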